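# Spin the sample carousel and brake it at the scanner

### The arm

A 6-joint arm with a two-finger parallel gripper is mounted at the origin on the work surface. World frame = base frame: x ahead of the robot, y to its left, z up, the work surface at z = 0. Lengths are in mm, angles in degrees, forces in N, time in s.
With the tool pointing down it reaches from about 300 to 850 mm from the base axis. Payload 4.2 kg.
Tool frame: the origin (TCP) lies midway between the tips of the shut fingers; the grasp point (between the pads) lies 19 mm behind it; x points along the fingers, y is the direction in which the jaws open and shut, and the axes are right-handed (so a half turn about x gives the same grasp; the last joint's range is limited). The gripper opens to 91 mm and grips with 3 to 60 N. Pads are 32 mm wide; open, the fingers measure 118 mm over their backs; the gripper's body (76 mm by 178 mm) begins 60 mm behind the grasp point.
Start: joints at [62.624, 18.312, 89.639, -0, 72.044, -1.146], TCP at [254.142, 515.808, 185.876] pointing down, gripper open.
Joint ranges: [-177.97, 177.97], [-48.28, 115.42], [12.27, 149.76], [-77.06, 257.06], [2.81, 150.46], [-146.56, 146.56]. Speed limits (degrees/s): [147.25, 147.25, 180, 180, 180, 180].

### API

Orientations are given as [roll, pitch, yaw] about the fixed x, y, z axes, in that order (R = Rz(yaw) Ry(pitch) Rx(roll)).
In Python, from workcell import env gives the robot as it stands.
- The arm moves only by the shell command python3 -m handwheel 'ROWS' [FORCE]. ROWS is text: rows parted by semicolons, each of 7 numbers parted by spaces: the turn, a rotation vector about the tool's x, y, z in degrees, then the shift along the tool's x, y, z in m, then the finger opening in m, from 0 to 0.0912. In form: rx ry rz x y z grip; .... A call has 1 to 12 rows; each row is the pose to reach, as a shift and turn from the pose commanded when the call began, along the tool's axes at that moment; what a row does not reach only later rows make up. A row lasts 1/12 s, in which the tool goes at most 41.7 mm and 7.16 degrees, less where a joint would pass 70% of its speed; a pose out of reach is approached as far as the arm can. A call with a gripper value outside its range is refused whole. The fingers move at their own pace and stop on an object; FORCE is the grip in N (left out, the last holds). Time passes only in rows, so rows that repeat a pose let the fingers close. It gives the time, the measured TCP pose, the force and the opening at its end, in the units of the state.
- env.state(): the state, without advancing time (a new reading comes with each control period).
- env.grab_frame(name): name is "scene" or "top" or "wrist"; returns the picture (384x512x3 uint8, red, green, blue); there is no depth.
- env.get_calibration(name): a dict with "mtx" (3x3 intrinsics, pixels), "k1" (the pictures are not rectified: a ray, as slopes to the right and down, at radius r is drawn at 1 + k1 r^2 times it, then the intrinsics apply), "T" (4x4, takes a point from camera to world coordinates); the wrist camera has in their place "hand_eye" (4x4, takes a point from camera to tool coordinates, whose origin is the TCP and whose axes are the tool frame's). Camera axes: x right, y up, looking along -z (the intrinsics and any distortion apply to the point x, -y, -z); pixel columns grow to the right and rows downward; lengths in mm; the calibration is good to about 2 mm. A picture is of the moment at which its call begins: read the wrist's pose just before it. get_calibration takes no time and is no camera call.
- env.job_done(): hands the job in, once; it reports no verdict.
The state is a dict: "time_s": time; "qpos": joint angles; "qvel": joint speeds; "effort": joint torques, N m; "ee_pos": TCP position; "ee_rot": TCP orientation; "force": force on the tool from outside, world axes, zero at the start; "torque": the same for the moment, N m; "gripper_width": finger opening in mm.
Only numpy, scipy, OpenCV 4.12 (cv2) and the standard library are available. Lean on these libraries where they do the work, as an engineer would, in place of code of your own. Each camera call takes 0.05 s, during which the arm holds its last target. There are 200 camera calls.

### The job

Check that the tube carousel runs freely and park it at its scanner, with a fingertip only: flick the black post on the disc so that the disc spins anticlockwise (seen from above), take the finger away and let it run for at least one full turn. Then brake it with a fingertip pressed on the flat of the disc, so that at the first attempt it stops with the red stripe in front of the scanner's yellow bar, and lift the finger off. Do not touch the post again once the disc has made its first turn, do not let it stop elsewhere and push it to the bar afterwards, and leave the sample tubes and everything else on the bench where they are, untouched.

Things in the scene. Friction and masses are not known exactly. Their poses are not given: they have to be found in the camera images.
- wheel (a joint): carousel angle, rad: 0 with the red stripe at the middle of the yellow bar, growing anticlockwise seen from above; counts on over turns (6.28 = at the bar again). Starts at rest between -3.6 and -0.9. Free bearing: it loses an eighth to a sixth of its speed each second (0.7 to 1.2 rad/s in each turn), so a flick to 2 or 3 rad/s is enough and can be braked at about 1 rad/s. Inertia about 0.008 kg m2, varies by a quarter
- disc: white disc 260 mm across, 12 mm thick, top 52 mm above the bench; origin on the axis at its underside, x towards the red stripe. The flat rim is bare from 80 to 130 mm from the axis; a finger pressed on it stops the disc at once. Sprung: gives after about 8 N, then 1.5 N per mm, 6 mm at most. A blue drum 92 mm across, 12 mm high stands in the middle
- hub (a point): centre of the disc, on the axis, at the level of the disc's top (52 mm)
- mark (a point): the red stripe on the disc's top: 9 mm wide, radial, from 89 to 129 mm from the axis; this point on it is 120 mm from the axis
- pointer (a point): place for the stripe: 120 mm from the axis at the disc's top, at the middle of the yellow bar. The bar (44 mm wide along the rim) is fixed to the scanner just outside the rim. The scanner, a white box 55 x 80 x 85 mm high, stands 158 to 213 mm from the axis, always on the half away from the robot
- post: the black finger post, 14 mm across and 30 mm high, fixed upright on the disc 70 mm from the axis, 0.9 rad clockwise of the red stripe (seen from above); origin at its foot on the disc's top
- tubes: the six capped sample tubes on the drum, fixed, within 39 mm of the axis, their tops 42 mm above the disc's top; the one with the red cap is in line with the red stripe; origin on the axis at the drum's top. Not to be touched
- stand: the carousel's fixed stand with the scanner; origin on the bench under the axis, x towards the scanner
- white_rack: white tube rack 176 x 92 mm, 58 mm high, two capped tubes to 81 mm; loose; origin at the centre of its underside; leave it where it stands
- orange_rack: orange tube rack 92 x 92 mm, 53 mm high, a capped tube to 76 mm; loose; origin at the centre of its underside; leave it where it stands
- specimen_jar: specimen jar with yellow lid, 48 mm across, 55 mm high; close beside the carousel; loose; origin at the centre of its underside; leave it where it stands
- stain_bottle: bottle with blue cap, 42 mm across, 85 mm high; close beside the carousel; loose; origin at the centre of its underside; leave it where it stands
- sharps_cup: red open cup, 100 mm across, 75 mm high; loose; origin at the centre of its underside; leave it where it stands
- timer: grey bench timer 60 x 70 x 22 mm; loose; origin at the centre of its underside; leave it where it stands

How it is judged:
By the outcome, as a careful person would: the job done as asked, in the order asked, and still so for the second after the job is handed in, with the robot touching nothing.
It also fails if it takes over 61 s, if anything falls off the work surface, if the arm or the gripper's body presses on something with over 40 N, if the wrist force passes 120 N, or if a joint passes its speed limit or range.

## Working session

There is one attempt and no reset: what is moved stays moved. The work goes in short steps, Python scripts to look and compute and a shell command to move; the robot and the scene stay as the last step left them, time stands still between calls to the robot, and variables do not carry over. Pictures are saved under pics/ and viewed, on a budget of 10 in all, crops included, one or two more only if the job needs it, and the job is handed in when it is done.

```bash
mkdir -p pics; ls
python3 - <<'E'
from workcell import env
import cv2,numpy as np
s=env.state();print({k:np.round(v,2).tolist() for k,v in s.items()})
for n in("scene","top"):
    c=env.get_calibration(n);print(n,np.round(c["mtx"],1).tolist(),c["k1"],np.round(c["T"],3).tolist())
    cv2.imwrite(f"pics/{n}0.png",env.grab_frame(n)[:,:,::-1])
E
```

```text
pics
{'time_s': 0.0, 'qpos': [62.62, 18.35, 89.71, -0.0, 72.04, -1.15], 'qvel': [0.07, 0.01, 0.03, 0.05, 0.05, 0.05], 'effort': [-0.0, -41.25, -23.2, 0.07, 0.05, -0.0], 'ee_pos': [253.88, 515.3, 185.03], 'ee_rot': [-91.07, 89.9, -117.3], 'force': [-0.69, 0.27, 0.11], 'torque': [-0.06, 0.01, 0.02], 'gripper_width': 91.55}
scene [[478.5, 0.0, 256.8], [0.0, 478.5, 189.9], [0.0, 0.0, 1.0]] -0.03301378553227162 [[0.721, -0.587, 0.368, 1094.246], [0.693, 0.601, -0.397, -591.231], [0.012, 0.542, 0.841, 1324.096], [0.0, 0.0, 0.0, 1.0]]
top [[464.7, 0.0, 251.0], [0.0, 464.7, 191.1], [0.0, 0.0, 1.0]] -0.13043067151056045 [[0.013, 0.995, -0.099, 414.193], [-1.0, 0.013, -0.004, 9.9], [-0.002, 0.099, 0.995, 1610.308], [0.0, 0.0, 0.0, 1.0]]
```

View pics/top0.png

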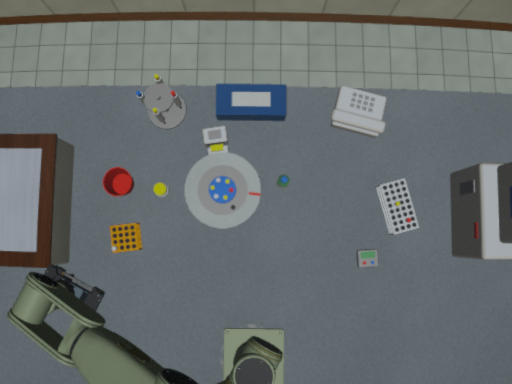

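View pics/scene0.png

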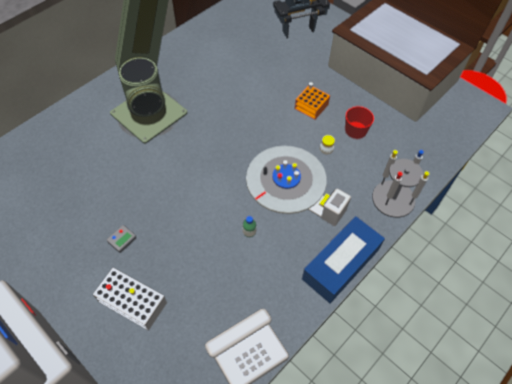

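The top view shows the disc centred near (222,190), with the stripe at (255,194), the post at (234,208) and the scanner with its yellow bar at (217,148). In the scene view the disc is at (287,178), the stripe at (261,196) and the bar at (323,203).

```bash
cat > h.py <<'E'
from workcell import env
import cv2,numpy as np
from scipy.spatial.transform import Rotation as Ro
from scipy.optimize import least_squares
def ray(cal,uv):
    k=cal["mtx"];p=np.array(uv,float).reshape(-1,1,2)
    n=cv2.undistortPoints(p,k,np.array([cal["k1"],0,0,0.]))[:,0]
    d=np.c_[n[:,0],-n[:,1],-np.ones(len(n))]@cal["T"][:3,:3].T
    return cal["T"][:3,3],d
def plane(cal,uv,z):
    o,d=ray(cal,uv);return o+d*((z-o[2])/d[:,2:])
def proj(cal,P):
    q=(np.array(P,float).reshape(-1,3)-cal["T"][:3,3])@cal["T"][:3,:3]
    return cv2.projectPoints((q*[1,-1,-1]).reshape(-1,1,3),np.zeros(3),np.zeros(3),cal["mtx"],np.array([cal["k1"],0,0,0.]))[0][:,0]
def tri(c1,a,c2,b):
    o1,d1=ray(c1,[a]);o2,d2=ray(c2,[b]);d1,d2=d1[0],d2[0]
    s=np.linalg.lstsq(np.c_[d1,-d2],o2-o1,rcond=None)[0]
    p,q=o1+s[0]*d1,o2+s[1]*d2
    return (p+q)/2,np.linalg.norm(p-q)
def hsv(im): return cv2.cvtColor(im,cv2.COLOR_RGB2HSV).astype(int)
def red(im):
    h=hsv(im);return ((h[...,0]<9)|(h[...,0]>171))&(h[...,1]>110)&(h[...,2]>90)
def yel(im):
    h=hsv(im);return (h[...,0]>22)&(h[...,0]<36)&(h[...,1]>120)&(h[...,2]>110)
def blobs(m,x0,x1,y0,y1):
    r=np.zeros(m.shape,np.uint8);r[y0:y1,x0:x1]=m[y0:y1,x0:x1]
    n,l,st,c=cv2.connectedComponentsWithStats(r,connectivity=8)
    return [(int(st[i,4]),c[i].round(2).tolist()) for i in range(1,n) if st[i,4]>3]
E
python3 - <<'E'
from h import *
D={}
for n,(x0,x1,y0,y1) in {"top":(175,270,125,240),"scene":(235,360,135,220)}.items():
    im=cv2.imread(f"pics/{n}0.png")[:,:,::-1].copy();c=env.get_calibration(n)
    print(n,"red",blobs(red(im),x0,x1,y0,y1),"yel",blobs(yel(im),x0,x1,y0,y1))
    H=hsv(im);print("blue",blobs((H[...,0]>100)&(H[...,0]<125)&(H[...,1]>150)&(H[...,2]>120),x0,x1,y0,y1),"black",blobs(H[...,2]<60,x0,x1,y0,y1))
    w=np.zeros(im.shape[:2],np.uint8);w[y0:y1,x0:x1]=((H[...,1]<45)&(H[...,2]>135))[y0:y1,x0:x1]
    cs=max(cv2.findContours(w,cv2.RETR_EXTERNAL,cv2.CHAIN_APPROX_NONE)[0],key=len)[:,0]
    P=plane(c,cs,52)[:,:2]
    f=least_squares(lambda p:np.hypot(*(P-p[:2]).T)-p[2],[*np.median(P,0),130],loss="soft_l1",f_scale=3);print("circle",f.x.round(1),len(P))
E
```

```text
top red [(9, [230.89, 189.67]), (16, [254.31, 193.44])] yel [(79, [216.34, 146.84]), (9, [227.0, 181.0]), (6, [212.17, 187.17]), (9, [225.0, 197.0])]
blue [(327, [222.38, 189.77])] black []
circle [574.4 113.7 127.9] 250
scene red [(21, [355.81, 136.05]), (12, [279.25, 175.33]), (25, [260.04, 195.08])] yel [(113, [327.88, 140.22]), (16, [294.38, 164.75]), (15, [277.47, 167.13]), (11, [288.91, 178.36]), (53, [324.23, 199.28])]
blue [(318, [285.73, 177.08]), (19, [249.16, 218.0]), (10, [355.5, 218.6])] black [(10, [264.6, 170.9])]
circle [574.2 168.1 196.7] 678
```

Run:
```python
from h import *
t=env.get_calibration("top");s=env.get_calibration("scene")
for n,a,b in [("stripe",[254.31,193.44],[260.04,195.08]),("redcap",[230.89,189.67],[279.25,175.33]),("bar",[216.34,146.84],[324.23,199.28])]:
    p,e=tri(t,a,s,b);print(n,p.round(1),round(e,1))
hub=np.array([574.4,113.7])
print("stripe top/scene @52",plane(t,[254.31,193.44],52).round(1),plane(s,[260.04,195.08],52).round(1))
for z in(56,62,68): print("bar",z,plane(t,[216.34,146.84],z).round(1),plane(s,[324.23,199.28],z).round(1))
print("drum",plane(t,[222.38,189.77],75).round(1),plane(s,[285.73,177.08],75).round(1))
print("post ~",plane(t,[234,208],80).round(1),plane(s,[264.6,170.9],75).round(1))
print("jar",plane(t,[161,189],55).round(0),"bottle",plane(t,[284,181],85).round(0))
st=plane(t,[254.31,193.44],52)[0,:2]-hub;a=np.arctan2(st[1],st[0]);print("stripe r,ang",np.hypot(*st),np.degrees(a),"post pred",hub+70*np.array([np.cos(a-.9),np.sin(a-.9)]))
e=env.state();R=Ro.from_euler("xyz",e["ee_rot"],degrees=True).as_matrix();print(R.round(3))
print("hub in wrist", env.get_calibration("wrist"))
```

```text
stripe [559.8   3.3  54.8] 2.5
redcap [567.9  80.7  91.8] 2.2
bar [715.7 133.1  56.3] 6.3
stripe top/scene @52 [[560.9   4.3  52. ]] [[557.8   3.7  52. ]]
bar 56 [[718.  135.3  56. ]] [[713.6 130.7  56. ]]
bar 62 [[716.8 134.9  62. ]] [[715.4 127.3  62. ]]
bar 68 [[715.7 134.4  68. ]] [[717.2 123.8  68. ]]
drum [[569.6 110.6  75. ]] [[579.2  98.4  75. ]]
post ~ [[509.2  70.8  80. ]] [[515.  69.  75.]]
jar [[572. 320.  55.]] bottle [[600. -93.  85.]]
stripe r,ang 110.26687487843209 -97.0249129219732 post pred [514.65710084  77.22006031]
[[-0.001  0.442  0.897]
 [-0.001  0.897 -0.442]
 [-1.    -0.002 -0.   ]]
hub in wrist {'mtx': array([[325.92501448,   0.        , 255.39160494],
       [  0.        , 325.92501448, 194.16321175],
       [  0.        ,   0.        ,   1.        ]]), 'k1': -0.016071077554674257, 'hand_eye': array([[ 3.17245854e-04,  2.53552577e-01, -9.67321555e-01,
        -1.98356408e+02],
       [ 9.99999631e-01,  6.91424468e-04,  5.09197991e-04,
         2.26878733e-01],
       [ 7.97938254e-04, -9.67321360e-01, -2.53552264e-01,
        -7.19782460e+01],
       [ 0.00000000e+00,  0.00000000e+00,  0.00000000e+00,
         1.00000000e+00]])}
```

```bash
python3 -m handwheel '-3 0 0 0 -0.014 0.018 0.06; -8 0 0 -0.003 -0.038 0.050 0.03; -14 0 0 -0.006 -0.063 0.083 0; -20 0 0 -0.009 -0.088 0.116 0; -26 0 0 -0.012 -0.113 0.149 0; -32 0 0 -0.015 -0.138 0.182 0; -38 0 0 -0.015 -0.163 0.215 0; -44 0 0 -0.015 -0.188 0.248 0; -50 0 0 -0.015 -0.213 0.281 0; -55 0 0 -0.015 -0.238 0.314 0; -57.6 0 0 -0.015 -0.263 0.347 0; -57.6 0 0 -0.015 -0.288 0.380 0' 20 && python3 -m handwheel '0 0 0 0 -0.021 0 0; 0 0 0 0 -0.029 0 0'; python3 -c "
from h import *
s=env.state();print({k:np.round(v,2).tolist() for k,v in s.items()})"
```

```text
time_s: 1.1
ee_pos: [462.8, 97.9, 200.7]
ee_rot: [116.4, 90.0, 147.9]
force: [-1.0, 0.2, -0.9]
gripper_width: 14.3
time_s: 1.27
ee_pos: [478.8, 72.1, 200.4]
ee_rot: [-129.3, 90.0, -98.2]
force: [0.3, 1.2, -1.3]
gripper_width: 1.4
{'time_s': 1.27, 'qpos': [7.24, 9.54, 99.47, -0.05, 71.0, -113.89], 'qvel': [-7.18, 2.68, -3.2, 2.29, 1.51, -8.38], 'effort': [-0.2, -32.8, -22.93, -0.26, 0.03, -0.06], 'ee_pos': [478.79, 72.12, 200.45], 'ee_rot': [-129.33, 89.95, -98.18], 'force': [0.29, 1.16, -1.3], 'torque': [0.11, 0.03, 0.03], 'gripper_width': 1.44}
```

```bash
python3 -m handwheel '0 0 0 0 0 0 0; 0 0 0 0 0 0 0; 0 0 0 0 0 0 0'
python3 - <<'E'
from h import *
s=env.state();im=env.grab_frame("wrist");cv2.imwrite("pics/w1.png",im[:,:,::-1])
np.savez("w1.npz",p=s["ee_pos"],r=s["ee_rot"])
R=Ro.from_euler("xyz",s["ee_rot"],degrees=True).as_matrix();print(s["ee_pos"],R.round(3))
T=np.eye(4);T[:3,:3]=R;T[:3,3]=s["ee_pos"];c=dict(env.get_calibration("wrist"));c["T"]=T@c["hand_eye"]
print("red",blobs(red(im),0,512,0,384),"yel",blobs(yel(im),0,512,0,384))
print(proj(c,[[574.4,113.7,52],[560.9,4.3,52],[716,132,56],[514.6,77.2,82]]).round(0))
E
```

```text
time_s: 1.52
ee_pos: [476.9, 76.2, 200.7]
ee_rot: [111.1, 89.9, 142.5]
force: [-0.5, 0.1, -0.5]
gripper_width: 1.1
[476.89834255  76.23304686 200.6779983 ] [[-0.001 -0.522  0.853]
 [ 0.001  0.853  0.522]
 [-1.     0.001 -0.   ]]
red [(280, [160.88, 205.87])] yel [(13, [269.85, 275.77]), (22, [241.73, 276.59]), (16, [255.56, 294.0]), (192, [384.09, 327.03])]
[[239. 263.]
 [160. 207.]
 [194. 359.]
 [236. 214.]]
```

View pics/w1.png

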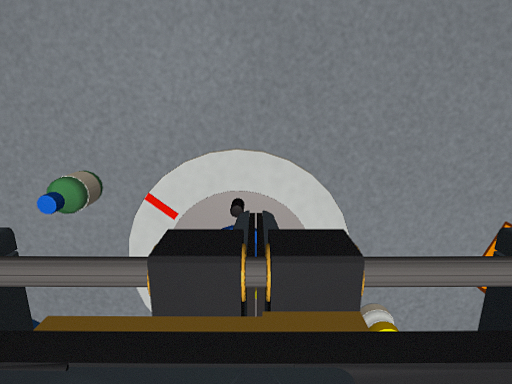

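The wrist view shows the stripe at (161,206), within 1 px of the prediction. The post is near (237,207), and the gripper hides the hub and the bar. I'll use the visible rim arc to refine the hub, then refine the bar from the top and scene views.

Run:
```python
from h import *
w=np.load("w1.npz");T=np.eye(4);T[:3,:3]=Ro.from_euler("xyz",w["r"],degrees=True).as_matrix();T[:3,3]=w["p"]
c=dict(env.get_calibration("wrist"));c["T"]=T@c["hand_eye"]
im=cv2.imread("pics/w1.png")[:,:,::-1].copy();H=hsv(im)
m=((H[...,2]>165)&(H[...,1]<40)).astype(np.uint8);m[228:]=0;m[:,:120]=0;m[:,360:]=0
pts=[]
for x in range(140,340,2):
    y=np.nonzero(m[:,x])[0]
    if len(y)>3: pts.append((x,y[0]-.5))
P=plane(c,pts,52)[:,:2]
f=least_squares(lambda p:np.hypot(*(P-p[:2]).T)-p[2],[574,113,130],loss="soft_l1",f_scale=1);print("hub free",f.x.round(1))
f=least_squares(lambda p:np.hypot(*(P-p[:2]).T)-130,[574,113],loss="soft_l1",f_scale=1);hub=f.x;print("hub R130",hub.round(1),np.abs(f.fun).mean())
s=plane(c,[160.88,205.87],52)[0,:2];d=s-hub;print("stripe",s.round(1),np.hypot(*d),np.degrees(np.arctan2(d[1],d[0])))
b=(H[...,2]<45).astype(np.uint8);b[220:]=0;b[:190]=0;b[:,:222]=0;b[:,250:]=0
y,x=np.nonzero(b[190:222,222:250]);print("post px",x.min()+222,x.max()+222,y.min()+190,y.max()+190)
for z in(52,82):print(plane(c,[[238,204],[236,211]],z).round(1))
for n,(a,e0,a2,e2) in {"top":(195,235,125,160),"scene":(310,345,185,215)}.items():
    m=cv2.imread(f"pics/{n}0.png")[e2*0+a2:e2,a:e0];cv2.imwrite(f"pics/c_{n}.png",cv2.resize(m,None,fx=10,fy=10,interpolation=0))
A=cv2.imread("pics/c_top.png");B=cv2.imread("pics/c_scene.png");h=max(A.shape[0],B.shape[0])
p=lambda q:cv2.copyMakeBorder(q,0,h-q.shape[0],0,0,0);cv2.imwrite("pics/c.png",np.hstack([p(A),p(B)]))
```

```text
hub free [570.4 112.3 128. ]
hub R130 [572.4 113.4] 0.45229718275278186
stripe [559.3   4.2] 109.983254752703 -96.85549801677456
post px 230 249 199 219
[[512.7  76.4  52. ]
 [520.9  78.6  52. ]]
[[504.3  73.2  82. ]
 [511.8  75.2  82. ]]
```

View pics/c.png

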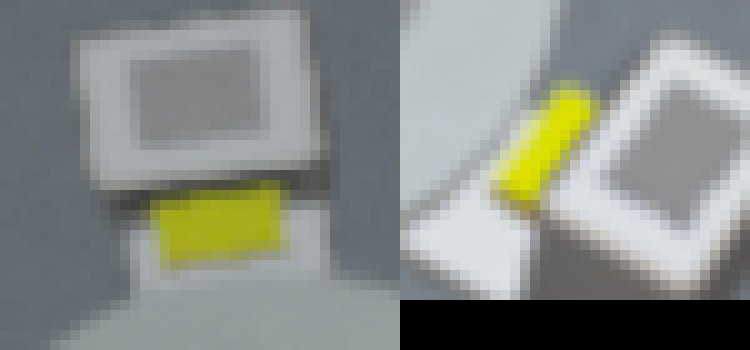

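The bar is at (210–223, 144–151) in the top view and runs from (327,194) to (321.5,204) in the scene view. The scanner's top face has corners near (203,129), (225.5,126), (227.5,141.5) and (205,144).

Run:
```python
from h import *
t=env.get_calibration("top");s=env.get_calibration("scene")
hub=np.array([572.4,113.4]);hubt=np.array([574.4,113.7])
deg=lambda p,h:np.degrees(np.arctan2(p[1]-h[1],p[0]-h[0])).round(2)
q=np.array([[203,129],[225.5,126],[227.5,141.5],[205,144]])-.5
P=plane(t,q,85)[:,:2];c=P.mean(0);print(P.round(1),c.round(1),"dir",deg(c,hubt),"edges",deg(P[0],P[3]),deg(P[1],P[2]),deg(P[0],P[1])-90,deg(P[3],P[2])-90, np.linalg.norm(P[0]-P[1]),np.linalg.norm(P[0]-P[3]))
for z in(52,60,66):
    a=plane(t,[[216.0,144.0],[216.6,151.0],[216.34,146.84]],z)[:,:2];b=plane(s,[[326.5,193.5],[321,203.5],[324.2,199.3]],z)[:,:2]
    print(z,"top",a.round(1).tolist(),[deg(x,hubt) for x in a],"scene",b.round(1).tolist(),deg(b[0]/2+b[1]/2,hub))
# hub check via drum rim / disc in scene
im=cv2.imread("pics/scene0.png")[:,:,::-1].copy();H=hsv(im)
for h in (hub,hubt):
    th=np.linspace(0,2*np.pi,72,endpoint=False);print("scene hub px",proj(s,[*h,52]).round(1),"top",proj(t,[*h,52]).round(1))
g=cv2.cvtColor(im,cv2.COLOR_RGB2GRAY)
out=[]
for th in np.radians(np.r_[160:330:4]): # rim edge, max gradient along radius
    r=np.arange(118,142,.5);uv=proj(s,np.c_[hub[0]+r*np.cos(th),hub[1]+r*np.sin(th),np.full(len(r),52)]).astype(np.float32)
    v=cv2.remap(g,uv[:,0:1],uv[:,1:2],cv2.INTER_LINEAR)[:,0].astype(float);k=np.argmin(np.gradient(cv2.GaussianBlur(v[:,None],(1,5),0)[:,0]));out.append([r[k]*np.cos(th)+hub[0],r[k]*np.sin(th)+hub[1]])
out=np.array(out);f=least_squares(lambda p:np.hypot(*(out-p[:2]).T)-p[2],[*hub,130],loss="soft_l1");print("scene hub",f.x.round(1))
```

```text
[[774.5 181. ]
 [785.5 105.6]
 [732.6  97.8]
 [723.3 172.9]] [754.  139.3] dir 8.11 edges 8.96 8.35 8.319999999999993 7.060000000000002 76.22733012784553 51.84554588949192
52 top [[728.6, 137.0], [704.4, 134.5], [718.8, 135.7]] [np.float64(8.61), np.float64(9.07), np.float64(8.65)] scene [[703.8, 154.6], [715.0, 113.9], [712.4, 132.8]] 8.65
60 top [[727.0, 136.4], [702.9, 133.8], [717.2, 135.0]] [np.float64(8.46), np.float64(8.9), np.float64(8.49)] scene [[706.3, 149.9], [717.4, 109.5], [714.8, 128.3]] 6.66
66 top [[725.8, 135.9], [701.8, 133.3], [716.1, 134.5]] [np.float64(8.34), np.float64(8.76), np.float64(8.37)] scene [[708.1, 146.4], [719.2, 106.2], [716.6, 124.9]] 5.2
scene hub px [[286.8 177.1]] top [[222.  189.6]]
scene hub px [[287.4 177.4]] top [[221.9 189. ]]
scene hub [570.4 111.9 129.6]
```

```bash
python3 -m handwheel '0 0 0 0.012 0.006 0.010 0; 0 0 0 0.040 0.0176 0.0288 0; 0 0 0 0.070 0.0176 0.0288 0; 0 0 0 0.100 0.0176 0.0288 0; 0 0 0 0.125 0.0176 0.0288 0; 0 0 0 0.1367 0.0176 0.0288 0; 0 0 0 0.1367 0.0176 0.0288 0; 0 0 0 0.1367 0.0176 0.0288 0; 0 0 0 0.1367 0.0176 0.0288 0'
python3 - <<'E'
from h import *
s=env.state();print(s["ee_pos"],s["force"],Ro.from_euler("xyz",s["ee_rot"],degrees=True).as_matrix().round(3))
im=env.grab_frame("scene");c=env.get_calibration("scene");print("red",blobs(red(im),235,345,135,220))
cv2.imwrite("pics/s1.png",cv2.resize(im[110:240,210:370,::-1],None,fx=4,fy=4))
E
```

```text
time_s: 2.32
ee_pos: [493.9, 106.0, 65.3]
ee_rot: [-16.3, 89.9, 15.1]
force: [0.5, -0.7, 0.4]
gripper_width: 0.5
[493.85366713 105.95057138  65.30744909] [ 0.52181265 -0.68561666  0.36189226] [[ 0.002 -0.522  0.853]
 [ 0.001  0.853  0.522]
 [-1.    -0.001  0.002]]
red [(12, [279.25, 175.33]), (25, [260.04, 195.08])]
```

View pics/s1.png

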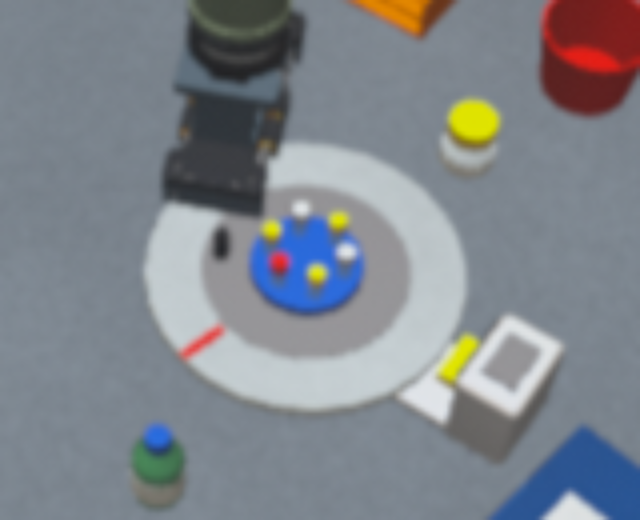

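```bash
python3 -m handwheel '0 0 0 0 -0.004 0 0; 0 0 0 0 -0.011 0 0; 0 0 0 0 -0.022 0 0; 0 0 0 0 -0.036 0 0; 0 0 0 0 -0.050 0 0; 0 0 0 0 -0.050 0 0; 0 0 0 -0.020 -0.044 -0.005 0; 0 0 0 -0.050 -0.036 -0.015 0; 0 0 0 -0.060 -0.032 -0.030 0; 0 0 0 -0.060 -0.032 -0.039 0'
cat > ang.py <<'E'
from h import *
HT=np.array([574.4,113.7]);HS=np.array([570.4,111.9]);PT=8.5
def look(n,save=None):
    t=env.state()["time_s"];im=env.grab_frame(n);c=env.get_calibration(n)
    h=HT if n=="top" else HS
    y,x=np.nonzero(red(im));P=plane(c,np.c_[x,y],52)[:,:2]-h;r=np.hypot(*P.T);P=P[(r>84)&(r<133)]
    if save:cv2.imwrite(save,im[:,:,::-1])
    if len(P)<6:return t,None,len(P)
    m=P.mean(0);return t,np.degrees(np.arctan2(m[1],m[0])).round(2)-PT,len(P)
E
python3 - <<'E'
from ang import *
for n in("top","scene","top","scene","top","scene"):print(n,look(n))
print(env.state()["ee_pos"],env.state()["force"])
E
```

```text
time_s: 3.2
ee_pos: [477.1, 57.2, 126.5]
ee_rot: [-21.8, 89.7, 9.5]
force: [-0.4, 0.0, 0.2]
gripper_width: 0.6
top (3.2, None, 0)
scene (3.25, np.float64(-105.15), 25)
top (3.3, None, 0)
scene (3.35, np.float64(-105.15), 25)
top (3.4, None, 0)
scene (3.45, np.float64(-105.15), 25)
[476.51826337  57.33995738 123.08257308] [-0.6713545  -0.16129984  0.25373496]
```

Run:
```python
from h import *
s=env.state();im=env.grab_frame("scene");w=env.grab_frame("wrist")
print(s["time_s"],s["ee_pos"],Ro.from_euler("xyz",s["ee_rot"],degrees=True).as_matrix().round(3).tolist())
a=cv2.resize(im[130:230,230:330,::-1],(384,384),interpolation=cv2.INTER_CUBIC);cv2.imwrite("pics/d.png",np.hstack([a,w[:,64:448,::-1]]))
```

```text
3.5 [476.51826337  57.33995738 123.08257308] [[-0.002, -0.52, 0.854], [0.0, 0.854, 0.52], [-1.0, 0.001, -0.001]]
```

View pics/d.png

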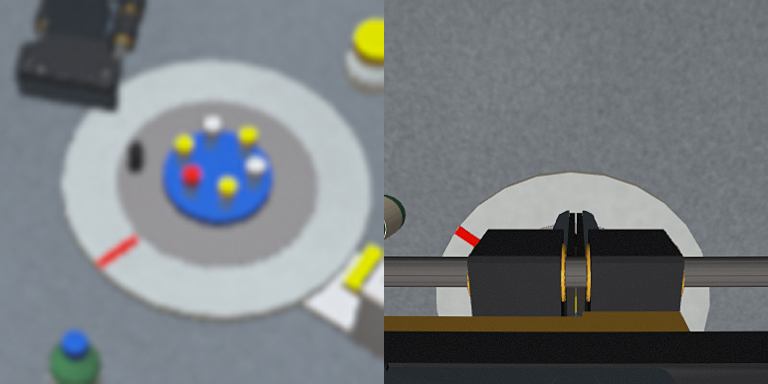

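The disc has not moved: the stripe is still at −105° in both views, and the post in the crop is at about scene (265,171). I'll check where the fingertip really was in relation to it.

Run:
```python
from h import *
s=env.get_calibration("scene")
print("s1 crop tip",(proj(s,[[493.9,106,65.3],[493.9,106,144],[512.8,76.6,52],[512.8,76.6,82]])-[210,110])*4)
print("d crop tip",(proj(s,[[476.5,57.3,123],[476.5,57.3,202]])-[230,130])*3.84)
e=env.state();T=np.eye(4);T[:3,:3]=Ro.from_euler("xyz",e["ee_rot"],degrees=True).as_matrix();T[:3,3]=e["ee_pos"]
c=dict(env.get_calibration("wrist"));c["T"]=T@c["hand_eye"]
print("wrist tip",proj(c,[e["ee_pos"]+np.array([0,0,z]) for z in(0,19,79)])-[64,0]+[384,0])
```

```text
s1 crop tip [[230.50828514 208.94755121]
 [233.66154954 149.30532028]
 [222.16755607 252.87471666]
 [223.20670017 231.35733987]]
d crop tip [[ 90.16065202 104.43228928]
 [ 90.81435607  43.58454118]]
wrist tip [[574.45379971 223.48933625]
 [574.38565474 234.44783298]
 [574.04823461 288.77444268]]
```

```bash
python3 -m handwheel '0 0 0 0 0.012 0.015 0; 0 0 0 0 0.032 0.039 0; 0 0 0 0.025 0.032 0.039 0; 0 0 0 0.050 0.032 0.039 0; 0 0 0 0.060 0.032 0.039 0; 0 0 0 0.060 0.032 0.039 0' && python3 -m handwheel '0 0 0 0 -0.004 0 0; 0 0 0 0 -0.008 0 0; 0 0 0 0 -0.008 0 0'
python3 - <<'E'
from ang import *
print(look("scene"),env.state()["ee_pos"],env.state()["force"])
E
```

```text
time_s: 4.1
ee_pos: [491.0, 104.8, 61.4]
ee_rot: [158.8, 89.6, -169.8]
force: [0.4, -0.4, -0.3]
gripper_width: 0.6
time_s: 4.35
ee_pos: [499.0, 97.6, 65.5]
ee_rot: [-25.2, 89.8, 6.1]
force: [-0.5, 0.6, 0.2]
gripper_width: 0.5
(4.35, np.float64(-105.15), 25) [498.57015956  97.80039062  65.37898504] [ 0.33442019 -0.10575741 -0.12986655]
```

```bash
python3 -m handwheel '0 0 0 0 -0.004 0 0; 0 0 0 0 -0.008 0 0; 0 0 0 0 -0.012 0 0';  python3 - <<'E'
from ang import *
print(look("scene"),env.state()["ee_pos"],env.state()["force"])
w=env.grab_frame("wrist");cv2.imwrite("pics/w2.png",w[...,::-1])
E
```

```text
time_s: 4.65
ee_pos: [504.0, 87.6, 64.6]
ee_rot: [-23.1, 89.9, 8.3]
force: [-0.4, 0.9, 0.4]
gripper_width: 0.5
(4.65, np.float64(-105.07), 24) [504.39880499  87.08426817  64.49925729] [ 0.31622698 -1.16346477 -0.40150064]
```

```bash
python3 -m handwheel '0 0 0 0 -0.004 0 0; 0 0 0 0 -0.008 0 0; 0 0 0 0 -0.008 0 0';  python3 - <<'E'
from ang import *
print(look("scene"),env.state()["ee_pos"],env.state()["force"])
im=env.grab_frame("scene");w=env.grab_frame("wrist")
a=cv2.resize(im[130:230,230:330,::-1],(384,384),interpolation=cv2.INTER_CUBIC);cv2.imwrite("pics/d2.png",np.hstack([a,w[:,64:448,::-1]]))
E
```

```text
time_s: 5.0
ee_pos: [508.2, 80.6, 64.2]
ee_rot: [-43.0, 90.0, -11.6]
force: [-0.3, -0.0, 0.4]
gripper_width: 0.9
(5.0, np.float64(-105.07), 24) [507.91836815  80.83699002  64.12111752] [-0.16525823  0.38009104 -0.94948654]
```

View pics/d2.png

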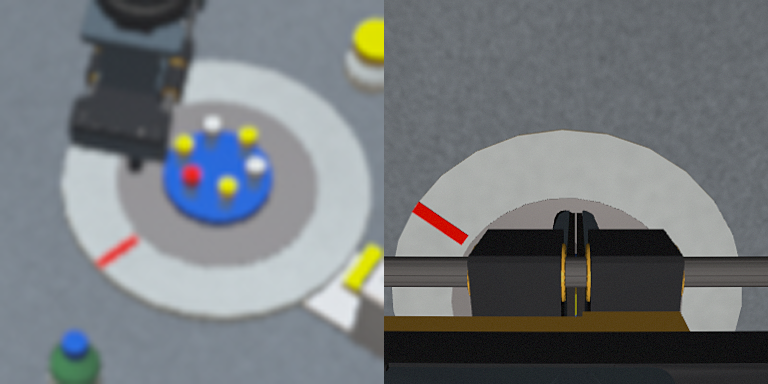

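The fingertip reads about 6 mm from the post axis, yet there is no force and no motion. The post is at about (135,162) in the left crop, beside the gripper. I need a closer look.

Run:
```python
from h import *
im=env.grab_frame("scene");w=env.grab_frame("wrist");t=env.grab_frame("top")
cu=cv2.INTER_CUBIC
a=cv2.resize(im[145:195,240:290,::-1],(400,400),interpolation=cu)
b=cv2.resize(w[190:240,230:280,::-1],(400,400),interpolation=cu)
cv2.imwrite("pics/e.png",np.hstack([a,b]))
s=env.get_calibration("scene");e=env.state();print(e["ee_pos"])
print("scene tip, foot, top",(proj(s,[e["ee_pos"],[512.8,76.6,52],[512.8,76.6,82]])-[240,145])*8)
T=np.eye(4);T[:3,:3]=Ro.from_euler("xyz",e["ee_rot"],degrees=True).as_matrix();T[:3,3]=e["ee_pos"]
c=dict(env.get_calibration("wrist"));c["T"]=T@c["hand_eye"]
print("wrist",(proj(c,[e["ee_pos"],[512.8,76.6,52],[512.8,76.6,82]])-[230,190])*8+[400,0])
```

```text
[507.56923861  81.23959614  64.10270182]
scene tip, foot, top [[203.61742863 194.37788432]
 [204.33511213 225.74943332]
 [206.41340035 182.71467975]]
wrist [[595.62818846 267.91879584]
 [517.62272199 242.3781054 ]
 [504.83805473 376.25686803]]
```

View pics/e.png

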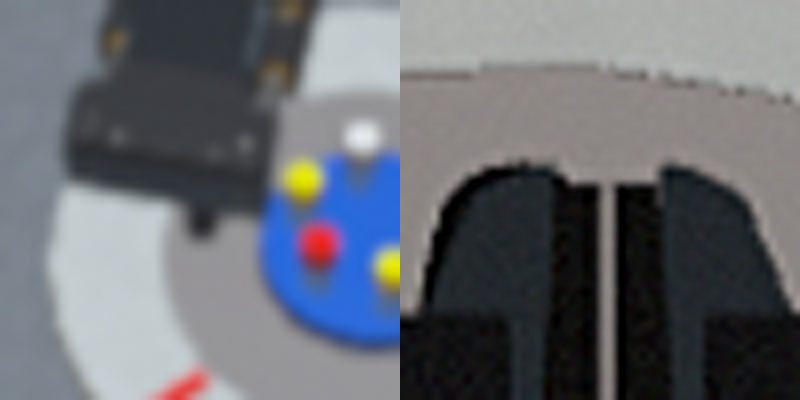

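The wrist crop shows the pads' upper edge at row 213. For 32 mm wide pads that puts the real tips about 25 mm behind the nominal TCP, so the finger passed over the post. I'll move back and touch the disc gently to measure the true tip height.

```bash
python3 -m handwheel '0 0 0 0 0.012 0 0; 0 0 0 0 0.026 0 0; 0 0 0 0.005 0.028 0 0; 0 0 0 0.009 0.028 0 0; 0 0 0 0.009 0.028 0 0; 0 0 0 0.009 0.028 0 0' && python3 -m handwheel '0 0 0 0.003 0 0 0;0 0 0 0.006 0 0 0; 0 0 0 0.006 0 0 0'
```

```text
time_s: 5.8
ee_pos: [492.9, 104.9, 54.7]
ee_rot: [167.0, 90.0, -161.6]
force: [0.3, 0.0, -0.4]
gripper_width: 0.5
time_s: 6.05
ee_pos: [492.8, 104.7, 48.5]
ee_rot: [156.7, 89.9, -172.0]
force: [0.3, -0.3, -0.1]
gripper_width: 0.4
```

```bash
for i in 1; do python3 -m handwheel '0 0 0 0.003 0 0 0;0 0 0 0.006 0 0 0; 0 0 0 0.006 0 0 0'; done; python3 -m handwheel '0 0 0 0.002 0 0 0;0 0 0 0.004 0 0 0; 0 0 0 0.004 0 0 0'
```

```text
time_s: 6.3
ee_pos: [492.7, 104.9, 42.5]
ee_rot: [155.1, 89.9, -173.5]
force: [0.5, 0.0, -0.3]
gripper_width: 0.4
time_s: 6.55
ee_pos: [492.8, 105.0, 38.8]
ee_rot: [153.0, 90.0, -175.7]
force: [0.1, 0.4, 0.3]
gripper_width: 0.1
```

```bash
python3 -m handwheel '0 0 0 0.002 0 0 0;0 0 0 0.004 0 0 0; 0 0 0 0.004 0 0 0'
```

```text
time_s: 6.8
ee_pos: [492.8, 105.0, 34.8]
ee_rot: [155.1, 90.0, -173.5]
force: [-0.1, 0.4, -0.4]
gripper_width: 0.4
```

```bash
python3 -m handwheel '0 0 0 0.002 0 0 0;0 0 0 0.003 0 0 0; 0 0 0 0.003 0 0 0'
```

```text
time_s: 7.05
ee_pos: [493.0, 105.0, 31.9]
ee_rot: [147.3, 90.0, 178.7]
force: [-1.0, -0.1, 0.8]
gripper_width: 0.7
```

```bash
python3 -m handwheel '0 0 0 0.002 0 0 0;0 0 0 0.003 0 0 0; 0 0 0 0.003 0 0 0'
```

```text
time_s: 7.3
ee_pos: [492.9, 105.0, 28.9]
ee_rot: [147.0, 90.0, 178.3]
force: [0.6, -0.4, 1.4]
gripper_width: 0.3
```

```bash
python3 -m handwheel '0 0 0 0.001 0 0 0;0 0 0 0.002 0 0 0; 0 0 0 0.002 0 0 0'
```

```text
time_s: 7.55
ee_pos: [493.0, 105.0, 27.0]
ee_rot: [135.9, 90.0, 167.3]
force: [-0.6, 0.5, -0.1]
gripper_width: 0.2
```

```bash
python3 -m handwheel '0 0 0 0.001 0 0 0;0 0 0 0.002 0 0 0; 0 0 0 0.002 0 0 0'
```

```text
time_s: 7.8
ee_pos: [493.0, 105.0, 25.0]
ee_rot: [145.9, 90.0, 177.2]
force: [-0.1, -1.5, -0.2]
gripper_width: 0.8
```

```bash
python3 -m handwheel '0 0 0 0.001 0 0 0;0 0 0 0.002 0 0 0; 0 0 0 0.002 0 0 0'
```

```text
time_s: 8.05
ee_pos: [493.1, 105.1, 23.4]
ee_rot: [79.6, 90.0, 111.0]
force: [-0.8, -0.3, 4.4]
gripper_width: 0.4
```

```bash
python3 -m handwheel '0 0 0 0.001 0 0 0;0 0 0 0.002 0 0 0; 0 0 0 0.002 0 0 0'
python3 - <<'E'
from h import *
im=env.grab_frame("scene");w=env.grab_frame("wrist")
cu=cv2.INTER_CUBIC
a=cv2.resize(im[135:185,230:280,::-1],(400,400),interpolation=cu)
b=cv2.resize(w[160:260,205:305,::-1],(400,400),interpolation=cu)
cv2.imwrite("pics/f.png",np.hstack([a,b]))
E
```

```text
time_s: 8.3
ee_pos: [493.0, 105.1, 21.7]
ee_rot: [69.0, 90.0, 100.3]
force: [-3.4, -0.4, 7.8]
gripper_width: 0.1
```

View pics/f.png

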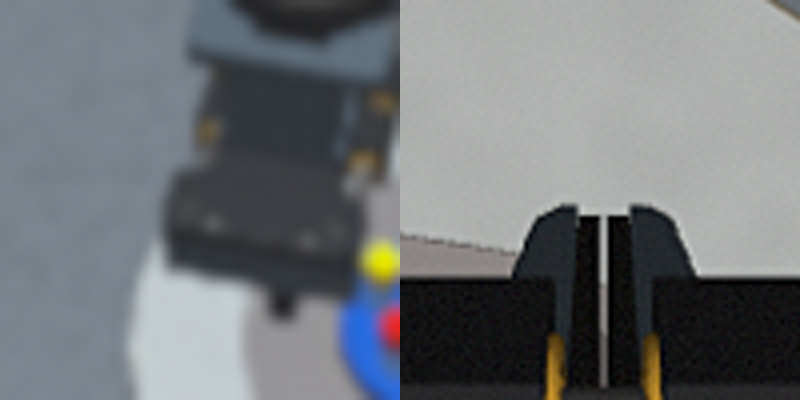

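The touch gives real contact at TCP z≈24, so the tip is about 28 mm behind the nominal TCP. In the picture the fingertip rests on the disc, short of the post. I'll lift off, then repeat the flick at the right height.

```bash
python3 -m handwheel '0 0 0 -0.007 0 0 0; 0 0 0 -0.0145 0 0 0; 0 0 0 -0.0145 0 0 0; 0 0 0 -0.0145 0 0 0'; python3 -m handwheel '0 0 0 0 -0.004 0 0; 0 0 0 0 -0.011 0 0; 0 0 0 0 -0.022 0 0; 0 0 0 0 -0.036 0 0; 0 0 0 0 -0.050 0 0; 0 0 0 0 -0.050 0 0; 0 0 0 -0.020 -0.044 -0.005 0; 0 0 0 -0.050 -0.036 -0.015 0; 0 0 0 -0.060 -0.032 -0.030 0; 0 0 0 -0.060 -0.032 -0.039 0'
python3 - <<'E'
from ang import *
for n in("scene","scene","scene"):print(n,look(n))
print(env.state()["ee_pos"],env.state()["force"])
E
```

```text
time_s: 8.73
ee_pos: [493.6, 105.1, 36.2]
ee_rot: [-18.8, 89.9, 12.5]
force: [-0.6, -0.1, -0.2]
gripper_width: 0.4
time_s: 9.57
ee_pos: [477.1, 57.1, 97.9]
ee_rot: [-26.0, 89.7, 5.4]
force: [-0.2, 0.4, 0.9]
gripper_width: 0.9
scene (9.5667, np.float64(9.02), 23)
scene (9.6167, np.float64(18.45), 21)
scene (9.6667, np.float64(27.840000000000003), 21)
[475.85611471  56.89361974  95.02235523] [ 0.08786976 -0.65600289 -0.25458099]
```

```bash
python3 -m handwheel '0 0 0 0.008 0 0.003 0; 0 0 0 0.022 0 0.003 0; 0 0 0 0.038 0 0.003 0; 0 0 0 0.052 0 0.003 0; 0 0 0 0.061 0 0.003 0; 0 0 0 0.065 0 0.003 0; 0 0 0 0.065 0 0.003 0'
python3 - <<'E'
from ang import *
for i in range(6):
  for n in("scene",):print(n,look(n))
print(env.state()["ee_pos"],env.state()["force"],env.state()["time_s"])
E
```

```text
time_s: 10.3
ee_pos: [478.5, 59.0, 29.0]
ee_rot: [152.5, 89.8, -176.1]
force: [-0.3, 0.2, -0.6]
gripper_width: -0.1
scene (10.3, np.float64(141.81), 20)
scene (10.35, np.float64(150.83), 22)
scene (10.4, np.float64(159.02), 13)
scene (10.45, np.float64(167.95), 6)
scene (10.5, None, 1)
scene (10.55, None, 0)
[479.61137252  59.06461165  31.28388106] [-0.0888685  -0.32610913 -0.03478356] 10.6
```

```bash
python3 -m handwheel '0 0 0 0 0 0 0; 0 0 0 0 0 0 0; 0 0 0 0 0 0 0; 0 0 0 0 0 0 0; 0 0 0 0 0 0 0; 0 0 0 0 0 0 0; 0 0 0 0 0 0 0; 0 0 0 0 0 0 0; 0 0 0 0 0 0 0; 0 0 0 0 0 0 0; 0 0 0 0 0 0 0'
python3 - <<'E'
from ang import *
for i in range(5):print(look("scene"))
print(env.state()["ee_pos"],env.state()["force"])
E
python3 -m handwheel '0 0 0 0 0 0 0; 0 0 0 0 0 0 0; 0 0 0 0 0 0 0; 0 0 0 0 0 0 0; 0 0 0 0 0 0 0; 0 0 0 0 0 0 0'
python3 - <<'E'
from ang import *
for i in range(3):print(look("scene"))
E
```

```text
time_s: 11.52
ee_pos: [479.0, 59.0, 30.6]
ee_rot: [57.0, 90.0, 88.3]
force: [-0.0, 0.2, -0.6]
gripper_width: 0.3
(11.5167, np.float64(-20.119999999999997), 23)
(11.5667, np.float64(-12.379999999999999), 22)
(11.6167, np.float64(-4.92), 25)
(11.6667, np.float64(2.5700000000000003), 24)
(11.7167, np.float64(10.05), 24)
[479.03310227  58.99731898  30.65557928] [-0.24894596  0.15951616 -1.03787803]
time_s: 12.27
ee_pos: [479.0, 59.0, 30.6]
ee_rot: [50.1, 90.0, 81.5]
force: [0.3, 0.1, -1.3]
gripper_width: 0.8
(12.2667, np.float64(88.33), 20)
(12.3167, np.float64(95.4), 18)
(12.3667, np.float64(102.06), 18)
```

```bash
cat > fit.py <<'E'
import numpy as np
from scipy.optimize import least_squares,brentq
D=np.array([l.split() for l in open("ang.txt")],float)
t,a=D.T;t0=t[0]
m=lambda p,t:p[0]+p[1]/p[2]*(1-np.exp(-p[2]*(t-t0)))
f=least_squares(lambda p:m(p,t)-a,[a[0],185,.14],loss="soft_l1");p=f.x
print(p.round(3),"res",np.abs(f.fun).max().round(2), "end at",(p[0]+p[1]/p[2]).round(0))
for T in(720,1080):
    try:x=brentq(lambda x:m(p,x)-T,t0,60);print(T,"t",round(x,3),"speed",round(p[1]*np.exp(-p[2]*(x-t0)),1))
    except ValueError:print(T,"not reached")
E
cat > ang.txt <<'E'
9.5667 9.02
9.6167 18.45
9.6667 27.84
10.3 141.81
10.35 150.83
11.5167 339.88
11.5667 347.62
11.6167 355.08
11.6667 362.57
11.7167 370.05
12.2667 448.33
12.3167 455.4
12.3667 462.06
E
python3 fit.py
```

```text
[8.90600e+00 1.89777e+02 1.17000e-01] res 0.48 end at 1637.0
720 t 14.492 speed 106.9
1080 t 18.77 speed 64.9
```

```bash
for i in 1 2; do python3 -m handwheel '0 0 0 0 0 0 0; 0 0 0 0 0 0 0; 0 0 0 0 0 0 0; 0 0 0 0 0 0 0; 0 0 0 0 0 0 0; 0 0 0 0 0 0 0; 0 0 0 0 0 0 0; 0 0 0 0 0 0 0; 0 0 0 0 0 0 0; 0 0 0 0 0 0 0; 0 0 0 0 0 0 0; 0 0 0 0 0 0 0' | head -1; done
python3 - <<'E'
from ang import *
for i in range(3):
  t,a,n=look("scene");print(t,a);open("ang.txt","a").write(f"{t} {a+720}\n")
E
python3 -m handwheel '0 0 0 0 0 0 0; 0 0 0 0 0 0 0; 0 0 0 0 0 0 0; 0 0 0 0 0 0 0; 0 0 0 0 0 0 0; 0 0 0 0 0 0 0; 0 0 0 0 0 0 0; 0 0 0 0 0 0 0; 0 0 0 0 0 0 0; 0 0 0 0 0 0 0; 0 0 0 0 0 0 0; 0 0 0 0 0 0 0' | head -1; python3 fit.py
```

```text
time_s: 13.42
time_s: 14.42
14.4167 -9.09
14.4667 -3.95
14.5167 1.5899999999999999
time_s: 15.57
[8.84500e+00 1.90105e+02 1.18000e-01] res 0.58 end at 1620.0
720 t 14.502 speed 106.2
1080 t 18.833 speed 63.7
```

```bash
for i in 1 2; do python3 -m handwheel '0 0 0 0 0 0 0; 0 0 0 0 0 0 0; 0 0 0 0 0 0 0; 0 0 0 0 0 0 0; 0 0 0 0 0 0 0; 0 0 0 0 0 0 0; 0 0 0 0 0 0 0; 0 0 0 0 0 0 0; 0 0 0 0 0 0 0; 0 0 0 0 0 0 0; 0 0 0 0 0 0 0; 0 0 0 0 0 0 0' | head -1; done; python3 -m handwheel '0 0 0 0 0 0 0; 0 0 0 0 0 0 0; 0 0 0 0 0 0 0; 0 0 0 0 0 0 0; 0 0 0 0 0 0 0'
python3 - <<'E'
from ang import *
for i in range(3):
  t,a,n=look("scene");print(t,a);open("ang.txt","a").write(f"{t} {a+1080}\n")
print(env.state()["time_s"],env.state()["ee_pos"])
E
python3 fit.py
```

```text
time_s: 16.57
time_s: 17.57
time_s: 17.98
ee_pos: [479.0, 59.0, 30.7]
ee_rot: [24.7, 90.0, 56.0]
force: [-0.2, -0.2, 0.5]
gripper_width: 0.3
17.9833 -62.23
18.0333 -58.79
18.0833 -55.42
18.1333 [479.050524    58.9952073   30.64223822]
[8.43500e+00 1.91037e+02 1.21000e-01] res 1.28 end at 1591.0
720 t 14.514 speed 105.1
1080 t 18.932 speed 61.7
  z = (f / f_scale) ** 2
```

```bash
python3 -m handwheel '0 0 0 0.001 0 0 0; 0 0 0 0.002 0 0 0; 0 0 0 0.003 0 0 0; 0 0 0 0.003 0 0 0; 0 0 0 0.003 0 0 0; 0 0 0 0.003 0 0 0; 0 0 0 0.003 0 0 0; 0 0 0 0.003 0 0 0; 0 0 0 0.003 0 0 0; 0 0 0 0.014 0 0 0; 0 0 0 0.014 0 0 0; 0 0 0 0.014 0 0 0'
python3 - <<'E'
from ang import *
for n in("scene","top","scene"):print(n,look(n))
E
```

```text
time_s: 19.13
ee_pos: [480.3, 59.0, 17.7]
ee_rot: [-26.5, 89.9, 4.8]
force: [-0.6, -0.6, 10.3]
gripper_width: 0.2
scene (19.1333, np.float64(-2.2699999999999996), 23)
top (19.1833, np.float64(-2.1799999999999997), 19)
scene (19.2333, np.float64(-2.0999999999999996), 23)
```

```bash
python3 -m handwheel '0 0 0 -0.005 0 0 0; 0 0 0 -0.020 0 0 0; 0 0 0 -0.045 0 0 0; 0 0 0 -0.075 0 0 0; 0 0 0 -0.100 0 0 0; 0 0 0 -0.110 0 0 0; 0 0 0 -0.110 0 0 0; 0 0 0 -0.110 0 0 0; 0 0 0 -0.110 0 0 0'
python3 - <<'E'
from ang import *
for n in("scene","top","scene"):print(n,look(n,f"pics/end_{n}.png"))
a=cv2.imread("pics/end_top.png")[60:280,60:440];b=cv2.imread("pics/end_scene.png")[110:240,210:370]
cv2.imwrite("pics/end.png",np.hstack([cv2.resize(a,(400,232)),cv2.resize(b,(286,232))]))
print(env.state()["ee_pos"],env.state()["force"])
E
```

```text
time_s: 20.03
ee_pos: [477.8, 58.9, 125.1]
ee_rot: [152.4, 89.8, -176.2]
force: [-0.3, -0.0, -0.1]
gripper_width: 0.7
scene (20.0333, np.float64(-1.3200000000000003), 23)
top (20.0833, np.float64(-2.1799999999999997), 19)
scene (20.1333, np.float64(-1.3200000000000003), 23)
[478.04113315  58.89898754 125.14057048] [-0.07294901 -0.30177295 -0.30318924]
```

View pics/end.png

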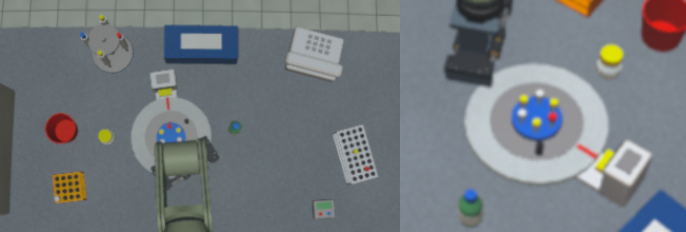

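The stripe points at the middle of the yellow bar in both views: top crop (168,104), scene crop (588,152). The disc is still, the finger is off it, and everything else is where it was.

```bash
python3 -c "
from workcell import env
print(env.job_done())"
```

```text
the job is handed in; nothing more can be done
None
```

The carousel is parked at its scanner: I flicked the post, let the disc run freely, and braked it once with a fingertip on the bare rim. The job was handed in at about 20 s of the 61 s allowed.

- **Spin:** the disc started anticlockwise at about 3.3 rad/s and ran just under three full turns without the finger touching it.
- **Braking:** it was turning at about 1.1 rad/s when I pressed, with about 10 N, and it stopped at the first attempt. I then lifted the finger straight off.
- **Final position:** the stripe is 1.3° (scene camera) to 2.2° (top camera) short of the middle of the bar. That is 3–5 mm on a bar 44 mm wide. The two cameras disagree by 0.9°; the position of the bar's middle is itself only known to about that.
- **Final checks:** the disc was still, the wrist force was about zero, and nothing else on the bench appeared to have moved in the last pictures.

**First flick missed:** the shut fingertips turned out to be about 28 mm behind the stated tool point, so the finger passed over the post and the disc did not move. I found this by pressing gently on the stationary disc, about 8 N at most, and then repeated the flick at the right height.

I viewed 10 pictures in all.

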